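# Fit the bearings and end covers to three flange housings

## Robot

A 6-joint arm with a two-finger parallel gripper is mounted at the origin on a cart in front of the work surface, level with it; the furniture and walls round the work are solid. World frame = base frame: x ahead of the robot, y to its left, z up, the work surface at z = 0. Lengths are in m, angles in rad, forces in N, time in s.
With the tool pointing down it reaches from about 0.375 to 0.925 m from the base axis. Payload 5.7 kg.
Tool frame: the origin (TCP) lies at the very end of the fingers, on their centre line; the grasp point (between the pads) lies env.hold_point_z behind it (env.hold_point_z is the distance from the TCP to the grasp point, in m); z points along the fingers, y is the line along which they close (so a half turn about z gives the same grasp; the last joint's range is limited). The gripper opens to 88 mm and grips with 3 to 60 N. Pads are 20 mm wide; open, the fingers measure 115 mm over their backs; the gripper's body (75 mm by 178 mm) begins 61 mm behind the grasp point.
Start: joints at [1.026, 0.359, 1.51, -0, 1.272, -0.115], TCP at [0.25, 0.545, 0.223] pointing down, gripper open.
Joint ranges: [-2.97, 2.97], [-1.01, 2.36], [0.21, 2.38], [-0.96, 4.11], [0.2, 2.71], [-2.98, 2.98]. Speed limits (rad/s): [2.39, 2.39, 3.14, 3.14, 3.14, 3.14].

## Interface

Orientations are given as a 3x3 rotation matrix whose columns are the frame's x, y, z axes.
In Python, from bench import env gives the robot as it stands.
- The arm moves only by the shell command python3 nudge.py FILE, which reads ROWS from the file FILE. ROWS is a JSON object with one list for each field, all of the same length, 1 to 20, a row being the entries at one place: sx, sy, sz (the shift in m), twist (a turn about the tool's z in rad), aperture (the finger opening in m); each row shifts and turns the commanded pose from where the row before left it, along the tool's axes as they then stand; what a row does not reach is not made up. A row lasts 1/10 s, in which the tool goes at most 0.05 m and 0.15 rad, less where a joint would pass 70% of its speed; a pose out of reach is approached as far as the arm can. The fingers move at their own pace and stop on an object; the grip force is fixed at half the most. Time passes only in rows, so rows that do not move let the fingers close. It prints the time, the measured TCP pose, the force, the opening and the grip force at its end. Input that does not fit is refused with a message, and nothing moves.
- env.read_state(): the state, without advancing time (a new reading comes with each control period).
- env.snapshot(name): name is "scene" or "top"; returns a dict with "image" (400x640x3 uint8, red, green, blue), "K" (3x3 intrinsics, pixels), "rvec" (rotation vector, rad) and "tvec" (3), from world to camera coordinates, as OpenCV has them. Camera axes: x right, y down, z forward; pixel columns grow to the right and rows downward; lengths in m; the calibration is good to about 2 mm. A picture is of the moment at which its call begins. There is no depth.
- env.close_job(): hands the job in; it is judged then, once.
The state is a dict: "time_s": time; "joint_positions": joint angles; "qd": joint speeds; "effort": joint torques, N m; "tool_pos": TCP position; "tool_rot": TCP orientation; "wrist_force": force on the tool from outside, world axes, zero at the start; "moment": the same for the moment, N m; "width": finger opening in m; "finger_force": force on a finger pad.
Only numpy, scipy, OpenCV 4.12 (cv2) and the standard library are available. Lean on these libraries where they do the work, as an engineer would, in place of code of your own. Each camera call takes 0.05 s, during which the arm holds its last target. There are 200 camera calls.

## Task

Fit each of the three ball bearings into the flange housing whose seat it matches in size, lying flat and fully home; lower them in, because a bearing must not be dropped. Then close the two bigger housings with the end covers that match them, each sitting flat on its housing over the bearing; the small oval housing stays open.

Things in the scene. Friction and masses are not known exactly. Their poses are not given: they have to be found in the camera images.
- housing_round: Largest bearing housing: dark cast round flange, 110 mm in diameter, 12 mm thick, fixed on the bench. Origin: centre of its underside; z up on the seat's axis. In its 82 mm boss is an oiled round seat, open upward: floor 16 mm above the origin, 58 mm wide (3 mm play round the large bearing), flaring to 66 mm at the flat boss face 28 mm above the origin. The large bearing stands 10 mm proud.
- housing_square: Middle bearing housing: dark cast square flange, 90 x 90 x 12 mm, fixed on the bench. Origin: centre of its underside; z up on the seat's axis. In its 72 mm boss is an oiled round seat, open upward: floor 15 mm above the origin, 48 mm wide (3 mm play round the medium bearing), flaring to 56 mm at the flat boss face 25 mm above the origin. The medium bearing stands 10 mm proud.
- housing_oval: Small bearing housing: dark cast oval flange, 110 mm along y, 66 mm wide, 12 mm thick, fixed on the bench. Origin: centre of its underside; z up on the seat's axis. In its 56 mm boss is an oiled round seat, open upward: floor 13 mm above the origin, 38 mm wide (3 mm play round the small bearing), flaring to 46 mm at the flat boss face 22 mm above the origin. The small bearing stands 9 mm proud.
- bearing_large: Sealed ball bearing, 52 mm outside diameter, 22 mm thick, 25 mm bore: bright steel rings with a black seal between, edges bevelled 1.5 mm. Lies flat and loose on the bench. Origin: centre of its underside; z up along its axis. Grip it across its outside, near the top.
- bearing_medium: Sealed ball bearing, 42 mm outside diameter, 20 mm thick, 20 mm bore: bright steel rings with a black seal between, edges bevelled 1.5 mm. Lies flat and loose on the bench. Origin: centre of its underside; z up along its axis. Grip it across its outside, near the top.
- bearing_small: Sealed ball bearing, 32 mm outside diameter, 18 mm thick, 15 mm bore: bright steel rings with a black seal between, edges bevelled 1.5 mm. Lies flat and loose on the bench. Origin: centre of its underside; z up along its axis. Grip it across its outside, near the top.
- cover_large: Bearing end cover, plain metal cap like a flat top hat, open below: cap 65 mm in diameter, 22 mm high overall, 3 mm thick flange of 79 mm diameter round its foot; hollow inside, 61 mm wide, 14 mm deep. Lies loose, flange down. Origin: centre of its underside; z up. Grip it across the cap above the flange. Goes over the large bearing and rests on the round housing's boss face.
- cover_medium: Bearing end cover, plain metal cap like a flat top hat, open below: cap 55 mm in diameter, 22 mm high overall, 3 mm thick flange of 69 mm diameter round its foot; hollow inside, 51 mm wide, 14 mm deep. Lies loose, flange down. Origin: centre of its underside; z up. Grip it across the cap above the flange. Goes over the medium bearing and rests on the square housing's boss face.

How it is judged:
At the end, for the whole second after the job is handed in: Each bearing lies flat (0.1 rad) on the seat floor of its own housing, within 2.5 mm in height and 6 mm of its axis; the large and medium covers lie flat on the boss faces of the round and square housings, within 2.5 mm in height and 10 mm of the axis; all five are at rest (horizontal distance between bearing_large and housing_round below 0.006 m and z of bearing_large in the frame of housing_round between 0.0135 and 0.0185 m and angle between each of bearing_large, cover_large, bearing_medium, cover_medium, bearing_small's own z axis and vertical below 0.1 rad and linear speed of each of bearing_large, cover_large, bearing_medium, cover_medium, bearing_small below 0.02 m/s and horizontal distance between cover_large and housing_round below 0.01 m and z of cover_large in the frame of housing_round between 0.0255 and 0.0305 m and horizontal distance between bearing_medium and housing_square below 0.006 m and z of bearing_medium in the frame of housing_square between 0.0125 and 0.0175 m and horizontal distance between cover_medium and housing_square below 0.01 m and z of cover_medium in the frame of housing_square between 0.0225 and 0.0275 m and horizontal distance between bearing_small and housing_oval below 0.006 m and z of bearing_small in the frame of housing_oval between 0.0105 and 0.0155 m); the robot touches nothing.
It fails at once if A bearing is dropped into its housing (it moves faster than 0.7 m/s within 60 mm above the housing's foot, as after a fall of more than 25 mm) ((linear speed of bearing_large above 0.7 m/s and horizontal distance between bearing_large and housing_round below 0.03 m and z of bearing_large in the frame of housing_round below 0.06 m) or (linear speed of bearing_medium above 0.7 m/s and horizontal distance between bearing_medium and housing_square below 0.03 m and z of bearing_medium in the frame of housing_square below 0.06 m) or (linear speed of bearing_small above 0.7 m/s and horizontal distance between bearing_small and housing_oval below 0.03 m and z of bearing_small in the frame of housing_oval below 0.06 m)).
It also fails if it takes over 112 s, if anything falls off the work surface, if the arm or the gripper's body presses on something with over 40 N, if the wrist force passes 120 N, or if a joint passes its speed limit or range.

## Working session

There is one attempt and no reset: what is moved stays moved. The work goes in short steps, Python scripts to look and compute and a shell command to move; the robot and the scene stay as the last step left them, time stands still between calls to the robot, and variables do not carry over. Pictures are saved under pics/ and viewed, at most 14 in all, crops included, and the job is handed in when it is done.

```bash
ls; mkdir -p pics
cat > h.py <<'E'
from bench import env
import cv2, numpy as np
def snap(cam,name):
    s=env.snapshot(cam); cv2.imwrite(f'pics/{name}.png',s['image'][:,:,::-1])
    np.savez(f'pics/{name}.npz',K=s['K'],r=s['rvec'],t=s['tvec'],im=s['image']); return s
def load(name): return np.load(f'pics/{name}.npz')
def p2w(d,u,v,z):
    R=cv2.Rodrigues(d['r'])[0]; c=-R.T@d['t'].ravel()
    r=R.T@np.linalg.inv(d['K'])@[u,v,1]; return (c+r*(z-c[2])/r[2]).round(4)
E
python3 - <<'E'
from h import *
snap('top','t0'); snap('scene','s0')
s=env.read_state(); print(s['time_s'],s['tool_pos'],s['tool_rot'],env.hold_point_z,s['width'])
d=load('t0');print(d['K'],-cv2.Rodrigues(d['r'])[0].T@d['t'].ravel())
E
```

```text
bench.py
nudge.py
pics
0.1 [0.24970628 0.54491339 0.22190045] [[-9.09047756e-01  4.16691104e-01 -8.37034118e-04]
 [ 4.16691904e-01  9.09046717e-01 -1.38668321e-03]
 [ 1.83084562e-04 -1.60934660e-03 -9.99998688e-01]] 0.0187 0.08790418369026722
[[463.54814289   0.         318.87257131]
 [  0.         463.54814289 200.90697304]
 [  0.           0.           1.        ]] [ 0.47568637 -0.02560428  0.97669876]
```

View pics/t0.png

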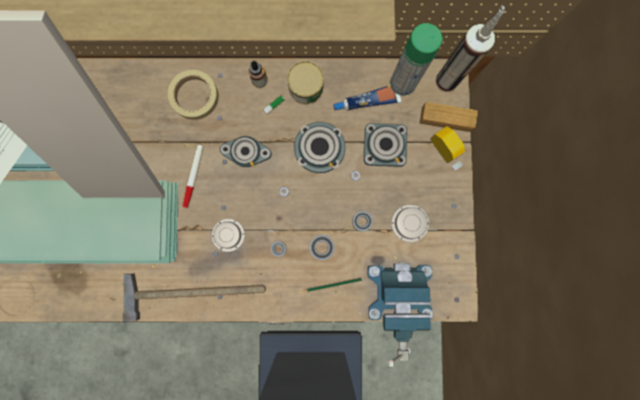

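View pics/s0.png

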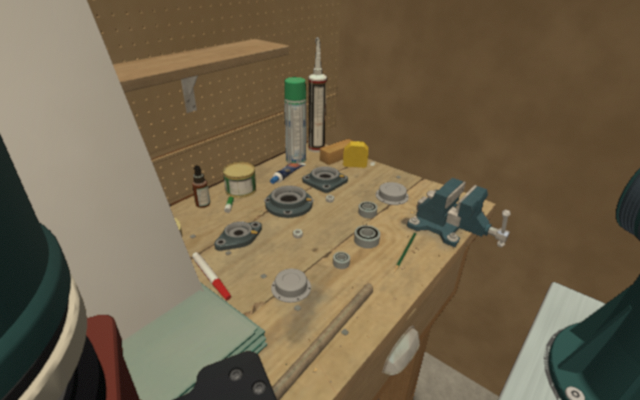

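Run:
```python
from h import *
im=cv2.imread('pics/t0.png'); cv2.imwrite('pics/c0.png',cv2.resize(im[115:262,205:440],None,fx=3.4,fy=3.4,interpolation=cv2.INTER_CUBIC))
im=cv2.imread('pics/s0.png'); cv2.imwrite('pics/c1.png',cv2.resize(im[150:310,200:430],None,fx=3.4,fy=3.4,interpolation=cv2.INTER_CUBIC))
d=load('s0'); R=cv2.Rodrigues(d['r'])[0]; print(-R.T@d['t'].ravel())
t=load('t0')
print('wall foot',p2w(d,195,265,0),p2w(t,165,195,0),p2w(t,45,12,0))
```

```text
[0.14608391 0.52408409 0.49908815]
wall foot [0.6693 0.234  0.    ] [0.581  0.2966 0.    ] [0.9853 0.5725 0.    ]
```

View pics/c0.png

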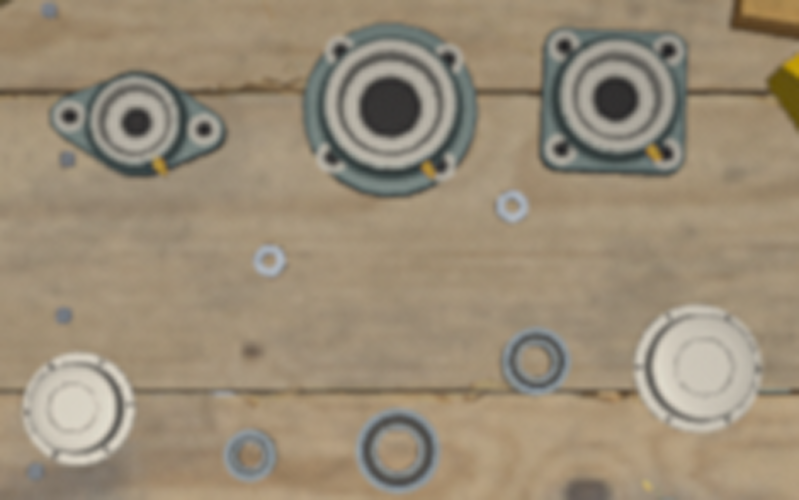

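View pics/c1.png

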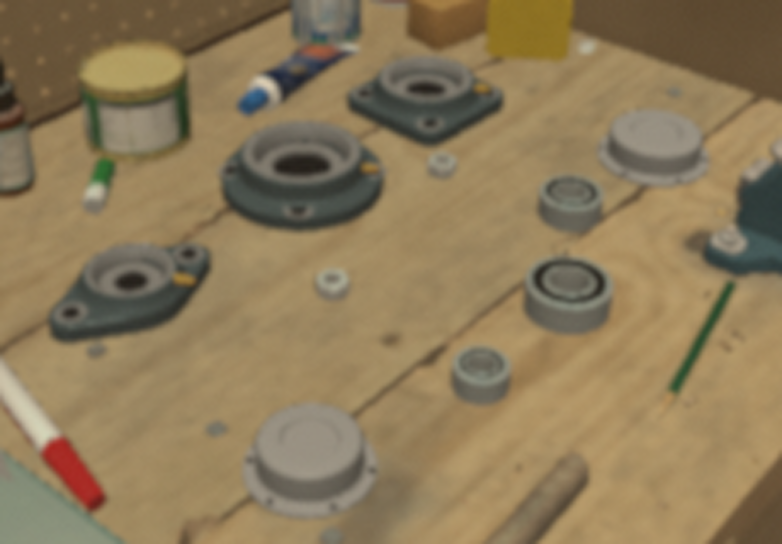

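```bash
cat > pos.py <<'E'
from h import *
t=load('t0')
P=dict(bl=(398,450.5,.020),bm=(535.5,361.5,.018),bs=(250,455,.016),cm=(78,409.5,.002),cl=(699,369,.002),
hr=(391,103.5,.028),hr2=(389.5,110,.008),hs=(616,97,.025),hs2=(614,101.5,.008),ho=(136,121,.022),ho2=(137.5,123.5,.008))
W={k:p2w(t,(X+.5)/3.4-.5+205,(Y+.5)/3.4-.5+115,z) for k,(X,Y,z) in P.items()}
if __name__=='__main__':
    s=load('s0')
    for k,w in W.items():
        q=cv2.projectPoints(w.reshape(1,1,3),s['r'],s['t'],s['K'],None)[0].ravel()
        print(k,w,((q-[200,150]+.5)*3.4-.5).round(0))
E
python3 pos.py
```

```text
bl [ 0.4711 -0.0348  0.02  ] [566. 281.]
bm [ 0.525  -0.1185  0.018 ] [569. 193.]
bs [0.4684 0.0549 0.016 ] [479. 364.]
cm [0.4962 0.1623 0.002 ] [308. 466.]
cl [ 0.5211 -0.2213  0.002 ] [652. 154.]
hr [ 0.6823 -0.0306  0.028 ] [300. 149.]
hr2 [ 0.6826 -0.0298  0.008 ] [299. 175.]
hs [ 0.6871 -0.1688  0.025 ] [424.  77.]
hs2 [ 0.688  -0.1701  0.008 ] [423.  96.]
ho [0.6727 0.1261 0.022 ] [129. 268.]
ho2 [0.674  0.1273 0.008 ] [128. 287.]
```

```bash
echo '{"sx": [0, 0, 0, 0], "sy": [0, 0, 0, 0], "sz": [0, 0, 0, 0], "twist": [-0.15, -0.15, -0.13, 0], "aperture": [0.052, 0.052, 0.052, 0.052]}' > mv.in && python3 nudge.py mv.in
echo '{"sx": [-0.0182, -0.0182, -0.0182, -0.0182, -0.0182, -0.0182, -0.0182, -0.0182, -0.0182, -0.0182, -0.0182, -0.0182, 0, 0], "sy": [-0.0408, -0.0408, -0.0408, -0.0408, -0.0408, -0.0408, -0.0408, -0.0408, -0.0408, -0.0408, -0.0408, -0.0408, 0, 0], "sz": [0, 0, 0, 0, 0, 0, 0, 0, 0, 0, 0, 0, 0, 0], "twist": [0, 0, 0, 0, 0, 0, 0, 0, 0, 0, 0, 0, 0, 0], "aperture": [0.052, 0.052, 0.052, 0.052, 0.052, 0.052, 0.052, 0.052, 0.052, 0.052, 0.052, 0.052, 0.052, 0.052]}' > mv.in && python3 nudge.py mv.in
cat > st.py <<'E'
from h import *
import sys
from pos import W
s=env.read_state(); R=s['tool_rot']; p=s['tool_pos']
print('t',s['time_s'],'p',p.round(4) if hasattr(p,'round') else p,'w',round(s['width'],4),'F',np.round(s['wrist_force'],1),'yaw',round(float(np.arctan2(R[1][1],R[0][1])),3))
if len(sys.argv)>2:
    g=W[sys.argv[1]].copy(); g[2]=float(sys.argv[2]); print('tool delta',(np.array(R).T@(g-p)).round(4))
E
python3 st.py bs .1
echo '{"sx": [0, 0, 0, 0, 0, 0, 0, 0, 0, 0, 0, 0, 0, 0], "sy": [0, 0, 0, 0, 0, 0, 0, 0, 0, 0, 0, 0, 0, 0], "sz": [0.04, 0.04, 0.04, 0.04, 0.03, 0.015, 0.007, 0, 0, 0, 0, 0, 0, 0], "twist": [0, 0, 0, 0, 0, 0, 0, 0, 0, 0, 0, 0, 0, 0], "aperture": [0.052, 0.052, 0.052, 0.052, 0.052, 0.052, 0.052, 0.052, 0.02, 0.02, 0.02, 0.02, 0.02, 0.02]}' > mv.in && python3 nudge.py mv.in
echo '{"sx": [0, 0, 0, 0, 0], "sy": [0, 0, 0, 0, 0], "sz": [-0.005, -0.015, -0.03, -0.03, 0], "twist": [0, 0, 0, 0, 0], "aperture": [0.02, 0.02, 0.02, 0.02, 0.02]}' > mv.in && python3 nudge.py mv.in
python3 - <<'E'
from h import *
for c in('top','scene'): snap(c,'g1'+c)
im=load('g1scene')['im'][150:330,180:430]; cv2.imwrite('pics/g1c.png',cv2.resize(im[:,:,::-1],None,fx=3,fy=3,interpolation=cv2.INTER_CUBIC))
E
python3 st.py ho .1
```

```text
time_s: 3.3
tool_pos: [0.4693, 0.0559, 0.0115]
tool_rot: [[-1.0, 0.0, 0.002], [0.0, 1.0, 0.0], [-0.002, 0.0, -1.0]]
wrist_force: [-0.1, 2.3, 8.0]
width: 0.0302
finger_force: 30.0
time_s: 3.8
tool_pos: [0.4711, 0.0557, 0.094]
tool_rot: [[-1.0, -0.0, 0.007], [-0.0, 1.0, -0.0], [-0.007, -0.0, -1.0]]
wrist_force: [0.7, 0.1, -0.3]
width: 0.0309
finger_force: 30.0
t 3.9 p [0.4689 0.0557 0.0912] w 0.0304 F [ 0.3  0.6 -1.5] yaw 1.571
tool delta [-0.2038  0.0704 -0.0084]
```

View pics/g1c.png

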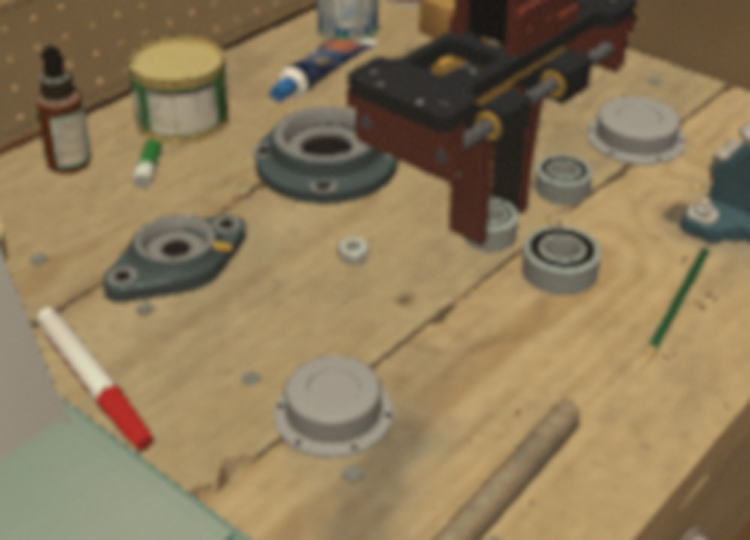

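```bash
echo '{"sx": [-0.02, -0.04, -0.045, -0.045, -0.04, -0.0143, 0, 0, 0, 0, 0, 0], "sy": [0.008, 0.014, 0.015, 0.015, 0.014, 0.0048, 0, 0, 0, 0, 0, 0], "sz": [0, 0, 0, 0, 0, 0, 0, 0, 0.015, 0.015, 0, 0], "twist": [0, 0, 0, 0, 0, 0, 0, 0, 0, 0, 0, 0], "aperture": [0.02, 0.02, 0.02, 0.02, 0.02, 0.02, 0.02, 0.02, 0.02, 0.02, 0.02, 0.02]}' > mv.in && python3 nudge.py mv.in
python3 st.py ho .0245
```

```text
time_s: 5.1
tool_pos: [0.6714, 0.1264, 0.0595]
tool_rot: [[-1.0, 0.0, -0.003], [0.0, 1.0, -0.0], [0.003, -0.0, -1.0]]
wrist_force: [0.4, 0.7, -0.1]
width: 0.0306
finger_force: 30.0
t 5.1 p [0.6714 0.1264 0.0595] w 0.0306 F [ 0.4  0.7 -0.1] yaw 1.571
tool delta [-0.0014 -0.0002  0.035 ]
```

```bash
echo '{"sx": [-0.001, 0, 0, 0, 0, 0, 0], "sy": [0, 0, 0, 0, 0, 0, 0], "sz": [0.008, 0.008, 0.008, 0.006, 0.003, 0, 0], "twist": [0, 0, 0, 0, 0, 0, 0], "aperture": [0.02, 0.02, 0.02, 0.02, 0.02, 0.02, 0.02]}' > mv.in && python3 nudge.py mv.in
python3 - <<'E'
from h import *
snap('scene','p1')
im=load('p1')['im'][130:290,180:400]; cv2.imwrite('pics/p1c.png',cv2.resize(im[:,:,::-1],None,fx=3,fy=3,interpolation=cv2.INTER_CUBIC))
E
python3 st.py ho .0245
```

```text
time_s: 5.8
tool_pos: [0.6739, 0.1267, 0.0277]
tool_rot: [[-1.0, -0.0, 0.0], [-0.0, 1.0, -0.0], [-0.0, -0.0, -1.0]]
wrist_force: [0.8, -0.5, -0.6]
width: 0.0305
finger_force: 30.0
t 5.85 p [0.6741 0.1267 0.0279] w 0.0307 F [ 0.1  0.1 -0.3] yaw 1.571
tool delta [ 0.0014 -0.0006  0.0034]
```

View pics/p1c.png

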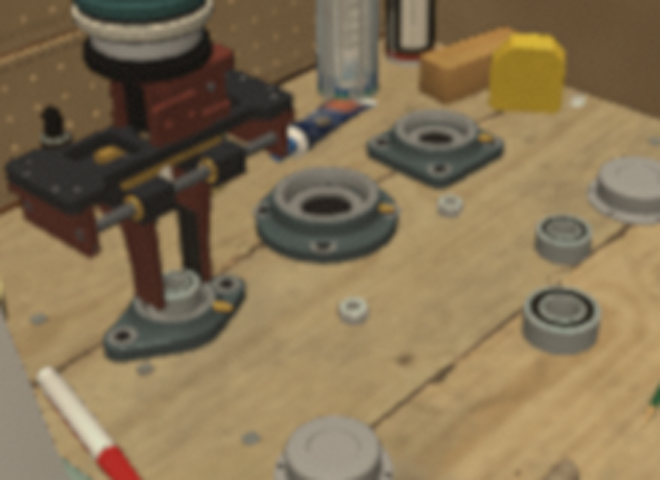

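```bash
echo '{"sx": [0, 0, 0, 0], "sy": [0, 0, 0, 0], "sz": [0.0015, 0.0015, 0, 0], "twist": [0, 0, 0, 0], "aperture": [0.02, 0.02, 0.02, 0.02]}' > mv.in && python3 nudge.py mv.in
echo '{"sx": [0, 0, 0], "sy": [0, 0, 0], "sz": [0.001, 0, 0], "twist": [0, 0, 0], "aperture": [0.02, 0.02, 0.02]}' > mv.in && python3 nudge.py mv.in
```

```text
time_s: 6.25
tool_pos: [0.6738, 0.1267, 0.0247]
tool_rot: [[-1.0, -0.0, -0.0], [-0.0, 1.0, -0.0], [0.0, -0.0, -1.0]]
wrist_force: [0.2, 0.3, -0.0]
width: 0.0303
finger_force: 30.0
time_s: 6.55
tool_pos: [0.6741, 0.1267, 0.0246]
tool_rot: [[-1.0, -0.0, 0.001], [-0.0, 1.0, -0.0], [-0.001, -0.0, -1.0]]
wrist_force: [-0.9, 0.4, 4.7]
width: 0.0303
finger_force: 30.0
```

```bash
echo '{"sx": [0, 0, 0, 0, 0, 0, 0.03, 0.04, 0.04, 0.04, 0.035, 0.018, 0, 0], "sy": [0, 0, 0, 0, 0, 0, -0.022, -0.032, -0.032, -0.032, -0.028, -0.0155, 0, 0], "sz": [0, 0, 0, -0.015, -0.03, -0.03, 0, 0, 0, 0, 0, 0, 0, 0], "twist": [0, 0, 0, 0, 0, 0, 0, 0, 0, 0, 0, 0, 0, 0], "aperture": [0.05, 0.05, 0.05, 0.05, 0.05, 0.07, 0.07, 0.07, 0.07, 0.07, 0.07, 0.07, 0.07, 0.07]}' > mv.in && python3 nudge.py mv.in; python3 st.py bl .0135
```

```text
time_s: 7.95
tool_pos: [0.4748, -0.0328, 0.0996]
tool_rot: [[-1.0, 0.001, 0.002], [0.001, 1.0, -0.0], [-0.002, -0.0, -1.0]]
wrist_force: [0.2, 0.0, -0.3]
width: 0.0704
finger_force: 0.0
t 7.95 p [ 0.4748 -0.0328  0.0996] w 0.0704 F [ 0.2  0.  -0.3] yaw 1.57
tool delta [ 0.0039 -0.0019  0.0861]
```

```bash
echo '{"sx": [0.003, 0, 0, 0, 0, 0], "sy": [-0.001, 0, 0, 0, 0, 0], "sz": [0.04, 0.025, 0.013, 0.006, 0, 0], "twist": [0, 0, 0, 0, 0, 0], "aperture": [0.07, 0.07, 0.07, 0.07, 0.07, 0.07]}' > mv.in && python3 nudge.py mv.in
python3 - <<'E'
from h import *
snap('top','q1')
im=load('q1')['im'][120:270,205:440]; cv2.imwrite('pics/q1c.png',cv2.resize(im[:,:,::-1],None,fx=3.4,fy=3.4,interpolation=cv2.INTER_CUBIC))
E
python3 st.py bl .0135
```

```text
time_s: 8.55
tool_pos: [0.472, -0.0333, 0.0151]
tool_rot: [[-1.0, -0.001, 0.001], [-0.001, 1.0, -0.0], [-0.001, -0.0, -1.0]]
wrist_force: [-0.5, 0.4, 0.2]
width: 0.07
finger_force: 0.0
t 8.6 p [ 0.4719 -0.0335  0.0154] w 0.0698 F [-0.4  0.7  0.2] yaw 1.572
tool delta [ 0.0008 -0.0013  0.0019]
```

View pics/q1c.png

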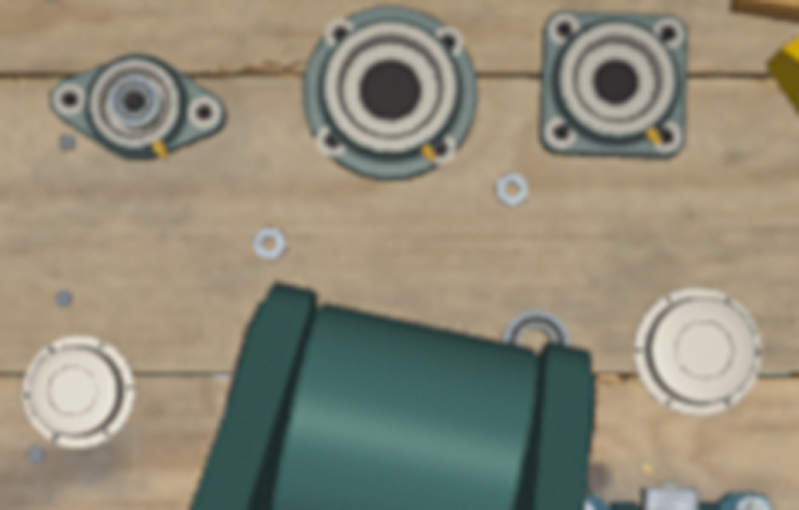

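```bash
echo '{"sx": [0, 0, 0, 0, 0, 0, 0], "sy": [-0.001, 0, 0, 0, 0, 0, 0], "sz": [0.001, 0, 0, 0, 0, 0, 0], "twist": [0, 0, 0, 0, 0, 0, 0], "aperture": [0.07, 0.04, 0.04, 0.04, 0.04, 0.04, 0.04]}' > mv.in && python3 nudge.py mv.in; python3 st.py
echo '{"sx": [0, 0, 0, 0, 0, 0], "sy": [0, 0, 0, 0, 0, 0], "sz": [-0.005, -0.015, -0.03, -0.02, 0, 0], "twist": [0, 0, 0, 0, 0, 0], "aperture": [0.04, 0.04, 0.04, 0.04, 0.04, 0.04]}' > mv.in && python3 nudge.py mv.in; python3 st.py hr .0305
```

```text
time_s: 9.3
tool_pos: [0.4708, -0.0346, 0.0139]
tool_rot: [[-1.0, -0.0, 0.0], [-0.0, 1.0, -0.0], [-0.0, -0.0, -1.0]]
wrist_force: [0.2, -0.5, 5.3]
width: 0.0502
finger_force: 30.0
t 9.3 p [ 0.4708 -0.0346  0.0139] w 0.0502 F [ 0.2 -0.5  5.3] yaw 1.571
time_s: 9.9
tool_pos: [0.4706, -0.0346, 0.0835]
tool_rot: [[-1.0, -0.0, 0.0], [-0.0, 1.0, -0.0], [-0.0, -0.0, -1.0]]
wrist_force: [-0.2, -0.2, -2.4]
width: 0.0509
finger_force: 30.0
t 9.9 p [ 0.4706 -0.0346  0.0835] w 0.0509 F [-0.2 -0.2 -2.4] yaw 1.571
tool delta [-0.2117  0.0039  0.0531]
```

```bash
echo '{"sx": [-0.02, -0.04, -0.045, -0.045, -0.04, -0.0217, 0, 0, 0, 0, 0, 0], "sy": [0.0039, 0, 0, 0, 0, 0, 0, 0, 0, 0, 0, 0], "sz": [0, 0, 0, 0, 0, 0, 0, 0, 0.01, 0.01, 0, 0], "twist": [0, 0, 0, 0, 0, 0, 0, 0, 0, 0, 0, 0], "aperture": [0.04, 0.04, 0.04, 0.04, 0.04, 0.04, 0.04, 0.04, 0.04, 0.04, 0.04, 0.04]}' > mv.in && python3 nudge.py mv.in; python3 st.py hr .0305
```

```text
time_s: 11.1
tool_pos: [0.6812, -0.0306, 0.063]
tool_rot: [[-1.0, -0.0, -0.002], [-0.0, 1.0, 0.0], [0.002, 0.0, -1.0]]
wrist_force: [-0.9, 0.0, -2.0]
width: 0.0505
finger_force: 30.0
t 11.1 p [ 0.6812 -0.0306  0.063 ] w 0.0505 F [-0.9  0.  -2. ] yaw 1.571
tool delta [-0.0011 -0.      0.0325]
```

```bash
echo '{"sx": [-0.001, 0, 0, 0, 0, 0, 0], "sy": [0, 0, 0, 0, 0, 0, 0], "sz": [0.008, 0.008, 0.007, 0.005, 0.002, 0, 0], "twist": [0, 0, 0, 0, 0, 0, 0], "aperture": [0.04, 0.04, 0.04, 0.04, 0.04, 0.04, 0.04]}' > mv.in && python3 nudge.py mv.in;echo '{"sx": [0, 0, 0], "sy": [0, 0, 0], "sz": [0.0015, 0, 0], "twist": [0, 0, 0], "aperture": [0.04, 0.04, 0.04]}' > mv.in && python3 nudge.py mv.in
```

```text
time_s: 11.8
tool_pos: [0.6836, -0.0306, 0.0338]
tool_rot: [[-1.0, -0.0, 0.0], [-0.0, 1.0, -0.0], [-0.0, -0.0, -1.0]]
wrist_force: [1.2, -0.2, -1.7]
width: 0.0505
finger_force: 30.0
time_s: 12.1
tool_pos: [0.6834, -0.0306, 0.0323]
tool_rot: [[-1.0, -0.0, 0.0], [-0.0, 1.0, -0.0], [-0.0, -0.0, -1.0]]
wrist_force: [-0.1, 0.0, -3.0]
width: 0.0506
finger_force: 30.0
```

```bash
echo '{"sx": [0, 0, 0], "sy": [0, 0, 0], "sz": [0.0015, 0, 0], "twist": [0, 0, 0], "aperture": [0.04, 0.04, 0.04]}' > mv.in && python3 nudge.py mv.in;echo '{"sx": [0, 0, 0], "sy": [0, 0, 0], "sz": [0.0008, 0, 0], "twist": [0, 0, 0], "aperture": [0.04, 0.04, 0.04]}' > mv.in && python3 nudge.py mv.in
```

```text
time_s: 12.4
tool_pos: [0.6833, -0.0306, 0.0306]
tool_rot: [[-1.0, -0.0, -0.0], [-0.0, 1.0, -0.0], [0.0, -0.0, -1.0]]
wrist_force: [-0.3, 0.3, -0.6]
width: 0.0506
finger_force: 30.0
time_s: 12.7
tool_pos: [0.6835, -0.0306, 0.03]
tool_rot: [[-1.0, -0.0, 0.0], [-0.0, 1.0, -0.0], [-0.0, -0.0, -1.0]]
wrist_force: [0.3, 0.1, 0.2]
width: 0.0506
finger_force: 30.0
```

```bash
echo '{"sx": [0, 0, 0, 0, 0, 0, 0.025, 0.04, 0.04, 0.035, 0.018, 0, 0, 0], "sy": [0, 0, 0, 0, 0, 0, -0.015, -0.022, -0.022, -0.02, -0.009, 0, 0, 0], "sz": [0, 0, 0, -0.015, -0.03, -0.025, 0, 0, 0, 0, 0, 0, 0, 0], "twist": [0, 0, 0, 0, 0, 0, 0, 0, 0, 0, 0, 0, 0, 0], "aperture": [0.06, 0.06, 0.06, 0.06, 0.06, 0.06, 0.06, 0.06, 0.06, 0.06, 0.06, 0.06, 0.06, 0.06]}' > mv.in && python3 nudge.py mv.in; python3 st.py bm .012
```

```text
time_s: 14.1
tool_pos: [0.5272, -0.1186, 0.1006]
tool_rot: [[-1.0, -0.001, 0.002], [-0.001, 1.0, -0.001], [-0.002, -0.001, -1.0]]
wrist_force: [0.5, 1.4, -0.0]
width: 0.0597
finger_force: 0.0
t 14.1 p [ 0.5272 -0.1186  0.1006] w 0.0597 F [ 0.5  1.4 -0. ] yaw 1.571
tool delta [0.0024 0.0002 0.0886]
```

```bash
echo '{"sx": [0.001, 0, 0, 0, 0, 0, 0, 0, 0, 0, 0, 0], "sy": [0, 0, 0, 0, 0, 0, 0, 0, 0, 0, 0, 0], "sz": [0.04, 0.025, 0.015, 0.0085, 0, 0, 0, 0, 0, 0, 0, 0], "twist": [0, 0, 0, 0, 0, 0, 0, 0, 0, 0, 0, 0], "aperture": [0.06, 0.06, 0.06, 0.06, 0.06, 0.06, 0.03, 0.03, 0.03, 0.03, 0.03, 0.03]}' > mv.in && python3 nudge.py mv.in; python3 st.py
echo '{"sx": [0, 0, 0, 0, 0, 0], "sy": [0, 0, 0, 0, 0, 0], "sz": [-0.005, -0.015, -0.03, -0.02, 0, 0], "twist": [0, 0, 0, 0, 0, 0], "aperture": [0.03, 0.03, 0.03, 0.03, 0.03, 0.03]}' > mv.in && python3 nudge.py mv.in; python3 st.py hs .027
```

```text
time_s: 15.3
tool_pos: [0.5249, -0.1188, 0.0121]
tool_rot: [[-1.0, -0.0, 0.001], [-0.0, 1.0, -0.0], [-0.001, -0.0, -1.0]]
wrist_force: [-0.0, -0.1, 6.9]
width: 0.0408
finger_force: 30.0
t 15.3 p [ 0.5249 -0.1188  0.0121] w 0.0408 F [-0.  -0.1  6.9] yaw 1.571
time_s: 15.9
tool_pos: [0.5242, -0.1187, 0.0812]
tool_rot: [[-1.0, -0.0, 0.0], [-0.0, 1.0, -0.0], [-0.0, -0.0, -1.0]]
wrist_force: [0.9, -0.3, -1.1]
width: 0.0409
finger_force: 30.0
t 15.9 p [ 0.5242 -0.1187  0.0812] w 0.0409 F [ 0.9 -0.3 -1.1] yaw 1.571
tool delta [-0.1629 -0.0502  0.0543]
```

```bash
echo '{"sx": [-0.02, -0.04, -0.045, -0.04, -0.0183, 0, 0, 0, 0, 0, 0], "sy": [-0.006, -0.012, -0.014, -0.0128, -0.006, 0, 0, 0, 0, 0, 0], "sz": [0, 0, 0, 0, 0, 0, 0, 0.012, 0.01, 0, 0], "twist": [0, 0, 0, 0, 0, 0, 0, 0, 0, 0, 0], "aperture": [0.03, 0.03, 0.03, 0.03, 0.03, 0.03, 0.03, 0.03, 0.03, 0.03, 0.03]}' > mv.in && python3 nudge.py mv.in; python3 st.py hs .027
```

```text
time_s: 17.0
tool_pos: [0.6866, -0.169, 0.0586]
tool_rot: [[-1.0, -0.0, -0.002], [-0.0, 1.0, 0.0], [0.002, 0.0, -1.0]]
wrist_force: [0.6, 0.5, -1.5]
width: 0.0409
finger_force: 30.0
t 17.0 p [ 0.6866 -0.169   0.0586] w 0.0409 F [ 0.6  0.5 -1.5] yaw 1.571
tool delta [-0.0005  0.0002  0.0316]
```

```bash
echo '{"sx": [0, 0, 0, 0, 0, 0, 0], "sy": [0, 0, 0, 0, 0, 0, 0], "sz": [0.008, 0.008, 0.007, 0.005, 0.0015, 0, 0], "twist": [0, 0, 0, 0, 0, 0, 0], "aperture": [0.03, 0.03, 0.03, 0.03, 0.03, 0.03, 0.03]}' > mv.in && python3 nudge.py mv.in;echo '{"sx": [0, 0, 0], "sy": [0, 0, 0], "sz": [0.001, 0, 0], "twist": [0, 0, 0], "aperture": [0.03, 0.03, 0.03]}' > mv.in && python3 nudge.py mv.in
```

```text
time_s: 17.7
tool_pos: [0.6879, -0.1695, 0.03]
tool_rot: [[-1.0, -0.0, 0.0], [-0.0, 1.0, -0.0], [-0.0, -0.0, -1.0]]
wrist_force: [0.5, 0.4, -1.0]
width: 0.0407
finger_force: 30.0
time_s: 18.0
tool_pos: [0.6878, -0.1695, 0.0291]
tool_rot: [[-1.0, -0.0, 0.0], [-0.0, 1.0, -0.0], [-0.0, -0.0, -1.0]]
wrist_force: [0.3, 0.9, -1.6]
width: 0.0411
finger_force: 30.0
```

```bash
python3 st.py
```

```text
t 18.0 p [ 0.6878 -0.1695  0.0291] w 0.0411 F [ 0.3  0.9 -1.6] yaw 1.571
```

```bash
echo '{"sx": [0, 0, 0], "sy": [0, 0, 0], "sz": [0.0015, 0, 0], "twist": [0, 0, 0], "aperture": [0.03, 0.03, 0.03]}' > mv.in && python3 nudge.py mv.in;echo '{"sx": [0, 0, 0], "sy": [0, 0, 0], "sz": [0.001, 0, 0], "twist": [0, 0, 0], "aperture": [0.03, 0.03, 0.03]}' > mv.in && python3 nudge.py mv.in
```

```text
time_s: 18.3
tool_pos: [0.6876, -0.1694, 0.0273]
tool_rot: [[-1.0, -0.0, -0.0], [-0.0, 1.0, -0.0], [0.0, -0.0, -1.0]]
wrist_force: [0.4, 0.2, -0.8]
width: 0.0406
finger_force: 30.0
time_s: 18.6
tool_pos: [0.6881, -0.1695, 0.0271]
tool_rot: [[-1.0, -0.0, 0.001], [-0.0, 1.0, -0.0], [-0.001, -0.0, -1.0]]
wrist_force: [-0.8, 0.4, 5.0]
width: 0.0405
finger_force: 30.0
```

```bash
echo '{"sx": [0, 0, 0, 0, 0, 0, 0.025, 0.04, 0.045, 0.04, 0.017, 0, 0, 0], "sy": [0, 0, 0, 0, 0, 0, -0.008, -0.012, -0.014, -0.012, -0.006, 0, 0, 0], "sz": [0, 0, 0, -0.015, -0.03, -0.03, 0, 0, 0, 0, 0, 0, 0, 0], "twist": [0, 0, 0, 0, 0, 0, 0, 0, 0, 0, 0, 0, 0, 0], "aperture": [0.055, 0.055, 0.055, 0.055, 0.055, 0.086, 0.086, 0.086, 0.086, 0.086, 0.086, 0.086, 0.086, 0.086]}' > mv.in && python3 nudge.py mv.in; python3 st.py cl .006
python3 - <<'E'
from h import *
snap('top','q2')
im=load('q2')['im'][120:270,205:440]; cv2.imwrite('pics/q2c.png',cv2.resize(im[:,:,::-1],None,fx=3.4,fy=3.4,interpolation=cv2.INTER_CUBIC))
E
```

```text
time_s: 20.0
tool_pos: [0.5224, -0.2217, 0.102]
tool_rot: [[-1.0, -0.001, 0.002], [-0.001, 1.0, -0.001], [-0.002, -0.001, -1.0]]
wrist_force: [0.5, -0.4, 0.2]
width: 0.0859
finger_force: 0.0
t 20.0 p [ 0.5224 -0.2217  0.102 ] w 0.0859 F [ 0.5 -0.4  0.2] yaw 1.571
tool delta [0.0015 0.0005 0.096 ]
```

View pics/q2c.png

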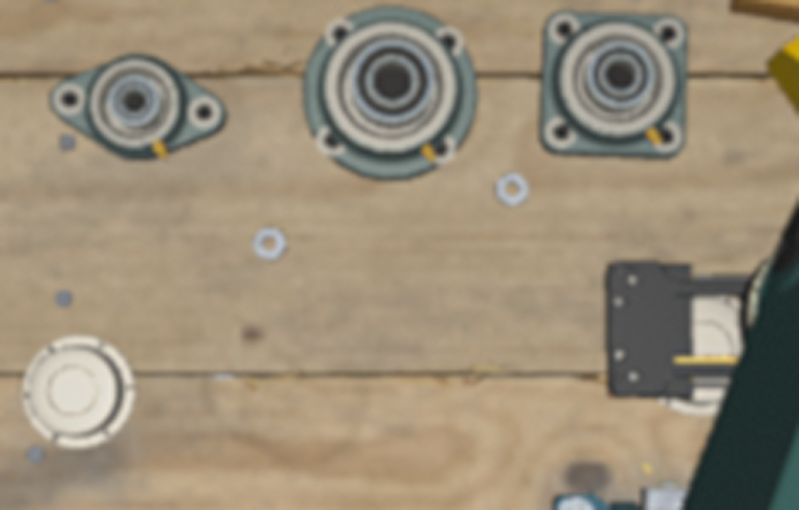

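```bash
echo '{"sx": [0.001, 0, 0, 0, 0, 0, 0, 0, 0, 0, 0, 0], "sy": [0, 0, 0, 0, 0, 0, 0, 0, 0, 0, 0, 0], "sz": [0.04, 0.03, 0.016, 0.008, 0, 0, 0, 0, 0, 0, 0, 0], "twist": [0, 0, 0, 0, 0, 0, 0, 0, 0, 0, 0, 0], "aperture": [0.086, 0.086, 0.086, 0.086, 0.086, 0.086, 0.05, 0.05, 0.05, 0.05, 0.05, 0.05]}' > mv.in && python3 nudge.py mv.in; python3 st.py
echo '{"sx": [0, 0, 0, 0, 0, 0], "sy": [0, 0, 0, 0, 0, 0], "sz": [-0.005, -0.015, -0.03, -0.025, 0, 0], "twist": [0, 0, 0, 0, 0, 0], "aperture": [0.05, 0.05, 0.05, 0.05, 0.05, 0.05]}' > mv.in && python3 nudge.py mv.in; python3 st.py hr .036
```

```text
time_s: 21.25
tool_pos: [0.5202, -0.2216, 0.0081]
tool_rot: [[-1.0, -0.0, 0.001], [-0.0, 1.0, -0.0], [-0.001, -0.0, -1.0]]
wrist_force: [-0.8, 1.2, 5.6]
width: 0.0645
finger_force: 30.0
t 21.25 p [ 0.5202 -0.2216  0.0081] w 0.0645 F [-0.8  1.2  5.6] yaw 1.571
time_s: 21.85
tool_pos: [0.5198, -0.2216, 0.0825]
tool_rot: [[-1.0, -0.0, 0.001], [-0.0, 1.0, -0.001], [-0.001, -0.001, -1.0]]
wrist_force: [-0.7, -0.1, -1.1]
width: 0.0651
finger_force: 30.0
t 21.85 p [ 0.5198 -0.2216  0.0825] w 0.0651 F [-0.7 -0.1 -1.1] yaw 1.571
tool delta [-0.1625  0.191   0.0465]
```

```bash
echo '{"sx": [-0.018, -0.028, -0.034, -0.034, -0.03, -0.0183, 0, 0, 0, 0, 0, 0], "sy": [0.022, 0.033, 0.04, 0.04, 0.034, 0.022, 0, 0, 0, 0, 0, 0], "sz": [0, 0, 0, 0, 0, 0, 0, 0, 0.012, 0.01, 0, 0], "twist": [0, 0, 0, 0, 0, 0, 0, 0, 0, 0, 0, 0], "aperture": [0.05, 0.05, 0.05, 0.05, 0.05, 0.05, 0.05, 0.05, 0.05, 0.05, 0.05, 0.05]}' > mv.in && python3 nudge.py mv.in; python3 st.py hr .0361
```

```text
time_s: 23.05
tool_pos: [0.6778, -0.0349, 0.0595]
tool_rot: [[-1.0, 0.001, -0.002], [0.001, 1.0, 0.0], [0.002, 0.0, -1.0]]
wrist_force: [-0.1, 0.2, -1.1]
width: 0.0647
finger_force: 30.0
t 23.05 p [ 0.6778 -0.0349  0.0595] w 0.0647 F [-0.1  0.2 -1.1] yaw 1.57
tool delta [-0.0046  0.0043  0.0234]
```

```bash
echo '{"sx": [-0.0035, 0, 0, 0], "sy": [0.0043, 0, 0, 0], "sz": [0, 0.005, 0, 0], "twist": [0, 0, 0, 0], "aperture": [0.05, 0.05, 0.05, 0.05]}' > mv.in && python3 nudge.py mv.in;python3 st.py hr .0361
```

```text
time_s: 23.45
tool_pos: [0.6822, -0.0298, 0.0553]
tool_rot: [[-1.0, -0.0, -0.0], [-0.0, 1.0, -0.0], [0.0, -0.0, -1.0]]
wrist_force: [0.3, -0.3, -1.0]
width: 0.0649
finger_force: 30.0
t 23.45 p [ 0.6822 -0.0298  0.0553] w 0.0649 F [ 0.3 -0.3 -1. ] yaw 1.571
tool delta [-0.0001 -0.0008  0.0192]
```

```bash
echo '{"sx": [0, 0, 0, 0, 0, 0], "sy": [-0.0008, 0, 0, 0, 0, 0], "sz": [0.006, 0.006, 0.004, 0.0015, 0, 0], "twist": [0, 0, 0, 0, 0, 0], "aperture": [0.05, 0.05, 0.05, 0.05, 0.05, 0.05]}' > mv.in && python3 nudge.py mv.in;echo '{"sx": [0, 0, 0], "sy": [0, 0, 0], "sz": [0.0012, 0, 0], "twist": [0, 0, 0], "aperture": [0.05, 0.05, 0.05]}' > mv.in && python3 nudge.py mv.in
```

```text
time_s: 24.05
tool_pos: [0.6823, -0.0308, 0.0379]
tool_rot: [[-1.0, -0.0, 0.0], [-0.0, 1.0, -0.0], [-0.0, -0.0, -1.0]]
wrist_force: [0.0, -0.1, -0.4]
width: 0.0648
finger_force: 30.0
time_s: 24.35
tool_pos: [0.6823, -0.0308, 0.0367]
tool_rot: [[-1.0, -0.0, 0.0], [-0.0, 1.0, -0.0], [-0.0, -0.0, -1.0]]
wrist_force: [1.0, 1.2, -0.4]
width: 0.0647
finger_force: 30.0
```

```bash
echo '{"sx": [0, 0, 0], "sy": [0, 0, 0], "sz": [0.001, 0, 0], "twist": [0, 0, 0], "aperture": [0.05, 0.05, 0.05]}' > mv.in && python3 nudge.py mv.in; echo '{"sx": [0, 0, 0, 0, 0, 0, 0, 0.018, 0.03, 0.036, 0.036, 0.032, 0.022, 0.012, 0, 0, 0], "sy": [0, 0, 0, 0, 0, 0, 0, 0.02, 0.032, 0.036, 0.037, 0.034, 0.022, 0.012, 0, 0, 0], "sz": [0, 0, 0, 0, -0.015, -0.03, -0.025, 0, 0, 0, 0, 0, 0, 0, 0, 0, 0], "twist": [0, 0, 0, 0, 0, 0, 0, 0, 0, 0, 0, 0, 0, 0, 0, 0, 0], "aperture": [0.086, 0.086, 0.086, 0.086, 0.086, 0.086, 0.086, 0.086, 0.086, 0.086, 0.086, 0.086, 0.086, 0.086, 0.086, 0.086, 0.086]}' > mv.in && python3 nudge.py mv.in; python3 st.py cm .008
```

```text
time_s: 24.65
tool_pos: [0.6825, -0.0308, 0.0362]
tool_rot: [[-1.0, -0.0, 0.001], [-0.0, 1.0, -0.0], [-0.001, -0.0, -1.0]]
wrist_force: [-0.5, -0.5, 4.7]
width: 0.0649
finger_force: 30.0
time_s: 26.35
tool_pos: [0.4999, 0.1596, 0.106]
tool_rot: [[-1.0, 0.001, 0.002], [0.001, 1.0, -0.0], [-0.002, -0.0, -1.0]]
wrist_force: [1.1, 0.3, -0.8]
width: 0.0861
finger_force: 0.0
t 26.35 p [0.4999 0.1596 0.106 ] w 0.0861 F [ 1.1  0.3 -0.8] yaw 1.57
tool delta [0.0039 0.0027 0.098 ]
```

```bash
echo '{"sx": [0.003, 0, 0, 0, 0, 0, 0, 0, 0, 0, 0, 0], "sy": [0.0025, 0, 0, 0, 0, 0, 0, 0, 0, 0, 0, 0], "sz": [0.04, 0.03, 0.018, 0.009, 0, 0, 0, 0, 0, 0, 0, 0], "twist": [0, 0, 0, 0, 0, 0, 0, 0, 0, 0, 0, 0], "aperture": [0.086, 0.086, 0.086, 0.086, 0.086, 0.086, 0.04, 0.04, 0.04, 0.04, 0.04, 0.04]}' > mv.in && python3 nudge.py mv.in; python3 st.py cm .008
echo '{"sx": [0, 0, 0, 0, 0, 0], "sy": [0, 0, 0, 0, 0, 0], "sz": [-0.005, -0.015, -0.03, -0.035, 0, 0], "twist": [0, 0, 0, 0, 0, 0], "aperture": [0.04, 0.04, 0.04, 0.04, 0.04, 0.04]}' > mv.in && python3 nudge.py mv.in; python3 st.py hs .033
python3 - <<'E'
from h import *
snap('scene','q3')
im=load('q3')['im'][120:300,180:440]; cv2.imwrite('pics/q3c.png',cv2.resize(im[:,:,::-1],None,fx=3,fy=3,interpolation=cv2.INTER_CUBIC))
E
```

```text
time_s: 27.55
tool_pos: [0.4952, 0.163, 0.009]
tool_rot: [[-1.0, -0.0, 0.001], [-0.0, 1.0, 0.0], [-0.001, 0.0, -1.0]]
wrist_force: [0.1, 0.1, 5.8]
width: 0.0545
finger_force: 30.0
t 27.55 p [0.4952 0.163  0.009 ] w 0.0545 F [0.1 0.1 5.8] yaw 1.571
tool delta [-0.001  -0.0007  0.001 ]
time_s: 28.15
tool_pos: [0.4954, 0.163, 0.0942]
tool_rot: [[-1.0, -0.0, 0.002], [-0.0, 1.0, 0.0], [-0.002, 0.0, -1.0]]
wrist_force: [0.3, 0.3, -1.6]
width: 0.0541
finger_force: 30.0
t 28.15 p [0.4954 0.163  0.0942] w 0.0541 F [ 0.3  0.3 -1.6] yaw 1.571
tool delta [-0.1916 -0.3319  0.0615]
```

View pics/q3c.png

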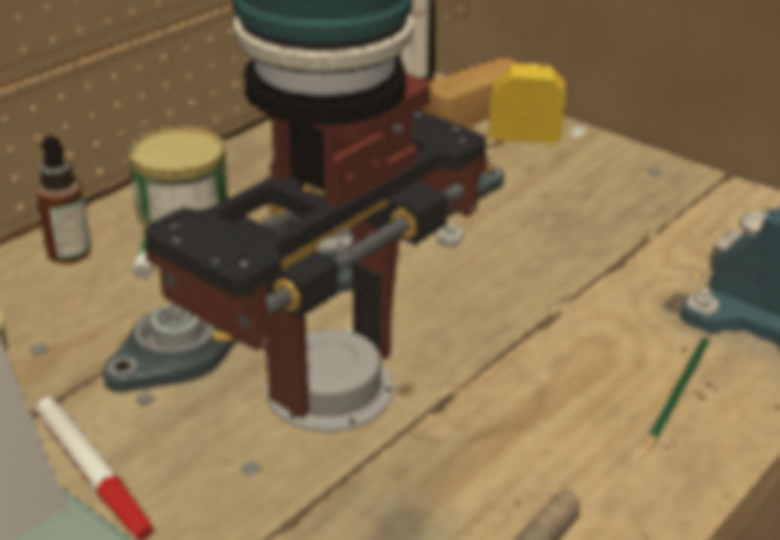

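```bash
echo '{"sx": [-0.01, -0.018, -0.021, -0.021, -0.021, -0.021, -0.021, -0.021, -0.018, -0.013, -0.006, 0, 0, 0], "sy": [-0.018, -0.03, -0.0365, -0.0365, -0.0365, -0.0365, -0.0365, -0.0365, -0.032, -0.022, -0.011, 0, 0, 0], "sz": [0, 0, 0, 0, 0, 0, 0, 0, 0, 0, 0, 0, 0, 0], "twist": [0, 0, 0, 0, 0, 0, 0, 0, 0, 0, 0, 0, 0, 0], "aperture": [0.04, 0.04, 0.04, 0.04, 0.04, 0.04, 0.04, 0.04, 0.04, 0.04, 0.04, 0.04, 0.04, 0.04]}' > mv.in && python3 nudge.py mv.in; python3 st.py hs .034
```

```text
time_s: 29.6
tool_pos: [0.6848, -0.1673, 0.0931]
tool_rot: [[-1.0, -0.001, -0.002], [-0.001, 1.0, 0.001], [0.002, 0.001, -1.0]]
wrist_force: [0.1, 0.1, -1.3]
width: 0.0551
finger_force: 30.0
t 29.6 p [ 0.6848 -0.1673  0.0931] w 0.0551 F [ 0.1  0.1 -1.3] yaw 1.572
tool delta [-0.0024 -0.0016  0.0591]
```

```bash
echo '{"sx": [-0.001, 0, 0, 0, 0], "sy": [-0.001, 0, 0, 0, 0], "sz": [0.018, 0.018, 0.006, 0, 0], "twist": [0, 0, 0, 0, 0], "aperture": [0.04, 0.04, 0.04, 0.04, 0.04]}' > mv.in && python3 nudge.py mv.in; python3 st.py hs .034
```

```text
time_s: 30.1
tool_pos: [0.6873, -0.1696, 0.0524]
tool_rot: [[-1.0, -0.001, 0.0], [-0.001, 1.0, -0.0], [-0.0, -0.0, -1.0]]
wrist_force: [-0.4, -0.2, -0.8]
width: 0.0546
finger_force: 30.0
t 30.1 p [ 0.6873 -0.1696  0.0524] w 0.0546 F [-0.4 -0.2 -0.8] yaw 1.572
tool delta [0.0002 0.0008 0.0184]
```

```bash
echo '{"sx": [0, 0, 0, 0, 0, 0], "sy": [0, 0, 0, 0, 0, 0], "sz": [0.006, 0.006, 0.004, 0.001, 0, 0], "twist": [0, 0, 0, 0, 0, 0], "aperture": [0.04, 0.04, 0.04, 0.04, 0.04, 0.04]}' > mv.in && python3 nudge.py mv.in;echo '{"sx": [0, 0, 0], "sy": [0, 0, 0], "sz": [0.001, 0, 0], "twist": [0, 0, 0], "aperture": [0.04, 0.04, 0.04]}' > mv.in && python3 nudge.py mv.in
```

```text
time_s: 30.7
tool_pos: [0.6871, -0.1701, 0.0347]
tool_rot: [[-1.0, -0.0, 0.0], [-0.0, 1.0, -0.0], [-0.0, -0.0, -1.0]]
wrist_force: [0.4, -0.8, -0.4]
width: 0.0547
finger_force: 30.0
time_s: 31.0
tool_pos: [0.6874, -0.1702, 0.0341]
tool_rot: [[-1.0, -0.0, 0.001], [-0.0, 1.0, -0.0], [-0.001, -0.0, -1.0]]
wrist_force: [-0.5, 0.3, 1.7]
width: 0.0547
finger_force: 30.0
```

Contact at the expected height; release, rise and retreat clear for a final look.

```bash
echo '{"sx": [0, 0, 0, 0, 0, 0, 0, 0.04, 0.045, 0.045, 0.045, 0.03, 0, 0, 0], "sy": [0, 0, 0, 0, 0, 0, 0, 0, 0, 0, 0, 0, 0, 0, 0], "sz": [0, 0, 0, 0, -0.015, -0.03, -0.04, -0.03, -0.02, 0, 0, 0, 0, 0, 0], "twist": [0, 0, 0, 0, 0, 0, 0, 0, 0, 0, 0, 0, 0, 0, 0], "aperture": [0.086, 0.086, 0.086, 0.086, 0.086, 0.086, 0.086, 0.086, 0.086, 0.086, 0.086, 0.086, 0.086, 0.086, 0.086]}' > mv.in && python3 nudge.py mv.in
python3 - <<'E'
from h import *
snap('scene','f'); snap('top','ft')
a=load('f')['im'][130:270,180:440]; b=load('ft')['im'][100:200,205:465]
cv2.imwrite('pics/fc.png',cv2.resize(np.vstack([a,b])[:,:,::-1],None,fx=2.45,fy=2.45,interpolation=cv2.INTER_CUBIC))
E
```

```text
time_s: 32.5
tool_pos: [0.4839, -0.1707, 0.1696]
tool_rot: [[-1.0, -0.0, 0.002], [-0.0, 1.0, -0.001], [-0.002, -0.001, -1.0]]
wrist_force: [0.5, 0.5, -0.3]
width: 0.0858
finger_force: 0.0
```

View pics/fc.png

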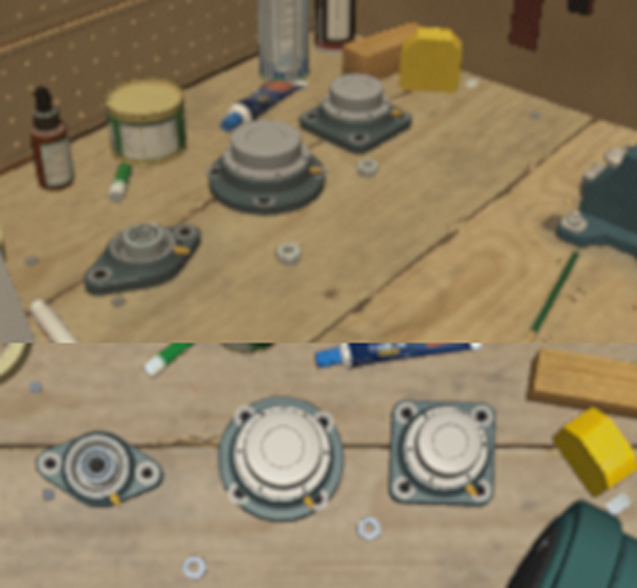

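Both views show the covers flat and centred on the round (282,450) and square (447,445) housings. The small bearing sits in the oval one (97,465).

```bash
python3 -c "from bench import env; print(env.close_job())"
```

```text
the job is handed in; nothing more can be done
None
```

I lowered all three bearings into their matching housings, put covers on the two bigger ones, and handed the job in at about 32.6 s. The final pictures and contact heights show everything seated, but the judge's result was not reported back.

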